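# Clear the bottle tray, weigh out the vial behind, restock the tray

## Task

Get the small blue-capped vial out from behind the things in the white tray: first move the amber dropper bottle, the timer and the red-capped tube out of its way onto the teal parking mat, all three standing there together, then stand the vial in the middle of the balance pan. With the vial on the pan, put the three back into the tray, each standing exactly where it stood at the start and the timer turned as before. Keep everything upright and leave the orange-capped vial where it is.

Things in the scene. Friction and masses are not known exactly. Their poses are not given: they have to be found in the camera images.
- tray: White flat tray, fixed, 124 (x) by 208 mm (y); front and back rails 4 mm thick, 22 mm high, ends open; floor 4 mm above its underside. Origin: centre of underside, z up, front towards -x. At the start the bottle, timer and red tube stand in the front row (own x -26 mm; y about -63, 0, 63 mm, any order), the two vials behind (x 32 mm; y about -35, 35 mm, either way round). No marked places: note each start place.
- mat: Teal rubber parking mat, 140 mm (x) by 170 mm (y), 4 mm thick, fixed. Origin at the centre of its underside, z up.
- balance: Compact grey balance, 170 mm (x) by 115 mm (y), fixed and rigid (the pan does not move); housing top 26 mm above the worktop, display and two keys at its -x end. Origin at the centre of its underside, z up; the round steel pan is centred 25 mm along +x.
- pan_center (a point): Centre of the upper face of the balance's round steel pan (90 mm across, flat, no rim), 34 mm above the worktop; axes as the balance.
- blue_vial: Small round vial of amber glass with a BLUE cap, 15 mm across, 41 mm tall, 20 g, loose. Origin at the centre of its underside, z up along its axis. This one goes to the balance.
- orange_vial: Round white-labelled vial with an ORANGE cap, 14 mm across, 50 mm tall, 20 g, loose. Origin at the centre of its underside, z up. Stays where it is.
- amber_bottle: Amber dropper bottle with a black teat, 33 mm across its body, 102 mm tall in all (narrower towards the top), 70 g, loose. Origin at the centre of its underside, z up along its axis.
- timer: White digital timer standing on its foot, 25 mm deep (own x) by 64 mm wide (own y) by 62 mm tall, 60 g, loose. Origin at the centre of its underside, z up, display towards own -x; starts roughly parallel to the tray. Take it across its depth: its flat body there reaches from own x = -9 to +13 mm.
- red_tube: Slim round tube with a RED cap, 17 mm across, 68 mm tall, 20 g, loose. Origin at the centre of its underside, z up along its axis.
Things that resemble listed ones, but are neither listed nor needed, are in the scene too. Of the things that look like the timer, the larger one is meant.

How it is judged:
By the outcome, as a careful person would: the job done as asked, in the order asked, and still so for the second after the job is handed in, with the robot touching nothing.
It also fails if it takes over 136 s, if anything falls off the work surface, if the arm or the gripper's body presses on something with over 40 N, if the wrist force passes 120 N, or if a joint passes its speed limit or range.

## Robot

A 6-joint arm with a two-finger parallel gripper is mounted at the origin on a cart in front of the work surface, level with it; the furniture and walls round the work are solid. World frame = base frame: x ahead of the robot, y to its left, z up, the work surface at z = 0. Lengths are in m, angles in rad, forces in N, time in s.
With the tool pointing down it reaches from about 0.25 to 0.8 m from the base axis. Payload 8.5 kg.
Tool frame: the origin (TCP) lies on the centre line of the jaws, within the pads' length; the fingertips stand ctrl.tip_reach ahead of it and the grasp point (between the pads) lies 8 mm behind it (ctrl.tip_reach is the distance from the TCP to the fingertips, in m); z points along the fingers, y is the line along which they close (so a half turn about z gives the same grasp; the last joint's range is limited). The gripper opens to 85 mm and grips with 20 to 120 N. Pads are 22 mm wide; open, the fingers measure 114 mm over their backs; the gripper's body (76 mm by 85 mm) begins 54 mm behind the grasp point. The pads swing forward as they close: fully open they stand 13 mm farther back than shut.
Start: joints at [0, 0.238, -0.013, 1.319, 0, 1.571], TCP at [0.525, -0, 0.242] pointing down, gripper open.
Joint ranges: [-2.66, 2.66], [-1.03, 1.9], [-1.14, 1.46], [-1.82, 2.27], [-1.45, 1.34], [-3.14, 3.14]. Speed limits (rad/s): [2.22, 2.22, 2.79, 3.14, 3.14, 3.14].

## Interface

Orientations are given as a unit quaternion [x, y, z, w].
In Python, from workcell import ctrl, imaging, nets gives the robot as it stands. The module is installed in compiled form; this text tells all that it offers.
- The arm moves only by the tool step_arm, never from a script. Its argument "motion" is a list of rows, each an object of numbers: "dx", "dy", "dz": the shift along the world's x, y, z scaled (see below); "rx", "ry", "rz": the turn, a rotation vector about the world's x, y, z scaled (see below). A call has 1 to 10 rows; each row is the pose to reach, as a shift and turn from the pose commanded when the call began, turning the shorter way round; what a row does not reach only later rows make up. The controller multiplies each number of a shift by 300 mm and each number of a turn by 2 pi rad. A row lasts 1/8 s, in which the tool goes at most 62.5 mm and 10.7 degrees, less where a joint would pass 70% of its speed; a pose out of reach is approached as far as the arm can. A call with a number of a shift or a turn outside -1 to 1 is refused whole. A call with a gripper value outside its range is refused whole. "jaw" is the gripper command: -1 is shut, 1 is fully open, values between are in proportion, set as the call begins (left out, the last holds). The fingers move at their own pace and stop on an object; "squeeze" is the grip in N (left out, the last holds). Time passes only in rows, so rows that repeat a pose let the fingers close. It gives the time, the measured TCP pose, the force, the opening and the grip force at its end, in the units of the state.
- ctrl.get_obs(): the state, without advancing time (a new reading comes with each control period).
- imaging.capture(name): name is "scene" or "side" or "wrist"; returns a dict with "frame" (480x640x3 uint8, blue, green, red), "fov_y" (degrees; the focal length in pixels is half the picture's height over the tangent of half this angle, whatever the lens; pixels are square), "cx", "cy" (the principal point, pixels), "R" (3x3) and "t" (3): a world point X has camera coordinates R X + t. Camera axes: x right, y down, z forward; pixel columns grow to the right and rows downward; lengths in m; the calibration is good to about 2 mm. The wrist camera is an equidistant fisheye: a pixel r from the principal point sees the ray r / f radians off the axis. A picture is of the moment at which its call begins. There is no depth.
- ctrl.close_job(): hands the job in; it is judged then, once.
Trained networks look in a picture, given as the dict that the camera call returned (one of the last four; its "shot" number tells which), for a name from the list of things; names that differ only in an ending like _2 or _b are one class to them, and where a whole thing is asked for, a point or a joint stands for the part that bears it (a point fixed in the world has none). Each returns a list of dicts, best first, with "score" (0 to 1); they miss things now and then, are a little off and sometimes report something else, mostly with a low value. They report only what shows in the picture. A call takes as long as a camera call. They do not tell look-alikes from the thing itself.
- nets.search_frame(thing, picture): "location" ([row, column] in pixels, amid what is visible of it).
- nets.regions_of(thing, picture): "region" (480x640 bool, what is visible of it) and "location" ([row, column] in pixels, amid what is visible of it).
The state is a dict: "time_s": time; "qpos": joint angles; "joint_vel": joint speeds; "joint_efforts": joint torques, N m; "ee_pos": TCP position; "tcp_rot": TCP orientation; "ft_force": force on the tool from outside, world axes, zero at the start; "torque": the same for the moment, N m; "gripper_width": finger opening in m; "finger_force": force on a finger pad.
Only numpy, scipy, OpenCV 4.12 (cv2) and the standard library are available. Lean on these libraries where they do the work, as an engineer would, in place of code of your own. Each camera call takes 0.05 s, during which the arm holds its last target. There are 200 camera calls.

## Working session

There is one attempt and no reset: what is moved stays moved. The work goes in short steps, Python scripts to look and compute and a tool call to move; the robot and the scene stay as the last step left them, time stands still between calls to the robot, and variables do not carry over. Pictures are saved under pics/ and viewed, at most 14 in all, crops included, and the job is handed in when it is done.

Besides the shell and the picture viewer there is one more tool, called after "Emit:" in YAML: its name, and indented under it one key for each argument. step_arm: Moves the arm, as the interface text tells. Shifts and turns lie within -1 to 1; 1 stands for 300 mm of shift or 2 pi rad of turn. Its arguments: {"type":"object","properties":{"motion":{"type":"array","items":{"type":"object","properties":{"dx":{"type":"number","minimum":-1,"maximum":1},"dy":{"type":"number","minimum":-1,"maximum":1},"dz":{"type":"number","minimum":-1,"maximum":1},"rx":{"type":"number","minimum":-1,"maximum":1},"ry":{"type":"number","minimum":-1,"maximum":1},"rz":{"type":"number","minimum":-1,"maximum":1}}}},"jaw":{"type":"number"},"squeeze":{"type":"number"}},"required":["motion"]}

```bash
mkdir -p pics; cat > h.py <<'E'
import numpy as np, cv2
from workcell import ctrl, imaging, nets
def cap(n,save=None):
    p=imaging.capture(n)
    if save: cv2.imwrite('pics/'+save,p['frame'])
    return p
def foc(p): return 240/np.tan(np.radians(p['fov_y'])/2)
def ray(p,u,v):
    f=foc(p); d=np.array([(u-p['cx'])/f,(v-p['cy'])/f])
    if p.get('_fish'):
        r=np.hypot(*d); s=np.sin(r)/r if r>1e-9 else 1
        d=np.array([d[0]*s,d[1]*s,np.cos(r)])
    else: d=np.array([*d,1.])
    R=np.array(p['R']);t=np.array(p['t'])
    return -R.T@t, R.T@d
def at_z(p,u,v,z):
    o,d=ray(p,u,v); return o+d*(z-o[2])/d[2]
def proj(p,X):
    c=np.array(p['R'])@np.array(X)+np.array(p['t']);f=foc(p)
    if p.get('_fish'):
        r=np.hypot(c[0],c[1]);th=np.arctan2(r,c[2]);k=th/r if r>1e-9 else 0
        return p['cx']+f*c[0]*k,p['cy']+f*c[1]*k
    return p['cx']+f*c[0]/c[2],p['cy']+f*c[1]/c[2]
E
python3 - <<'E'
from h import *
for n in ('scene','side','wrist'):
    p=cap(n,n+'0.png'); print(n,p['fov_y'],p['cx'],p['cy'],np.round(-np.array(p['R']).T@p['t'],3),np.round(p['R'],2).tolist(),p.keys())
    for th in ('tray','mat','balance','blue_vial','orange_vial','amber_bottle','timer','red_tube'):
        print(th,[(round(r['score'],2),np.round(r['location']).tolist()) for r in nets.search_frame(th,p)][:4])
o=ctrl.get_obs();print(o,ctrl.tip_reach)
E
```

```text
scene 52.851137522167505 326.12130762836324 232.19659741954496 [-0.102 -0.471  0.676] [[0.57, -0.82, -0.01], [-0.53, -0.36, -0.77], [0.63, 0.44, -0.64]] dict_keys(['frame', 'fov_y', 'cx', 'cy', 'R', 't', 'shot'])
tray [(0.7, [310.0, 431.0])]
mat [(0.76, [214.0, 258.0]), (0.34, [251.0, 326.0])]
balance [(0.73, [251.0, 326.0]), (0.38, [214.0, 258.0])]
blue_vial [(0.5, [279.0, 411.0])]
orange_vial [(0.54, [289.0, 445.0])]
amber_bottle [(0.82, [309.0, 457.0])]
timer [(0.82, [250.0, 211.0]), (0.56, [287.0, 384.0])]
red_tube [(0.54, [310.0, 457.0]), (0.52, [301.0, 420.0])]
side 56.18187425696573 318.10111315384904 238.27592770818654 [0.384 0.676 0.503] [[-0.99, -0.12, 0.01], [-0.07, 0.52, -0.85], [0.1, -0.85, -0.52]] dict_keys(['frame', 'fov_y', 'cx', 'cy', 'R', 't', 'shot'])
tray [(0.88, [217.0, 320.0])]
mat [(0.97, [348.0, 254.0])]
balance [(0.81, [258.0, 298.0])]
blue_vial [(0.65, [211.0, 310.0])]
orange_vial []
amber_bottle [(0.64, [178.0, 332.0])]
timer [(0.91, [328.0, 366.0]), (0.86, [217.0, 332.0]), (0.69, [261.0, 297.0])]
red_tube [(0.61, [185.0, 332.0]), (0.22, [180.0, 333.0])]
wr
[... 442 characters left out ...]
e-06,  2.38201286e-01, -1.35165735e-02,  1.31921230e+00,
        4.17532343e-05,  1.57078438e+00]), 'joint_vel': array([ 2.33173614e-03, -1.08332427e-03,  5.45169999e-04, -2.47812205e-03,
        6.92426775e-07, -8.59076002e-05]), 'joint_efforts': array([-1.44748123e-03, -5.38608027e+01,  3.46689641e+01,  3.22255604e-03,
       -1.42914382e-04,  5.29356782e-05]), 'ee_pos': array([5.24943347e-01, 1.51472802e-05, 2.42269085e-01]), 'tcp_rot': array([ 7.07100674e-01,  7.07112885e-01, -3.25557976e-05, -6.20801058e-05]), 'ft_force': array([0.37986112, 0.68587031, 0.35772276]), 'torque': array([-0.02994078,  0.02926412,  0.00022691]), 'finger_force': 0.0, 'gripper_width': 0.08504675944135714} 0.011
```

View pics/scene0.png

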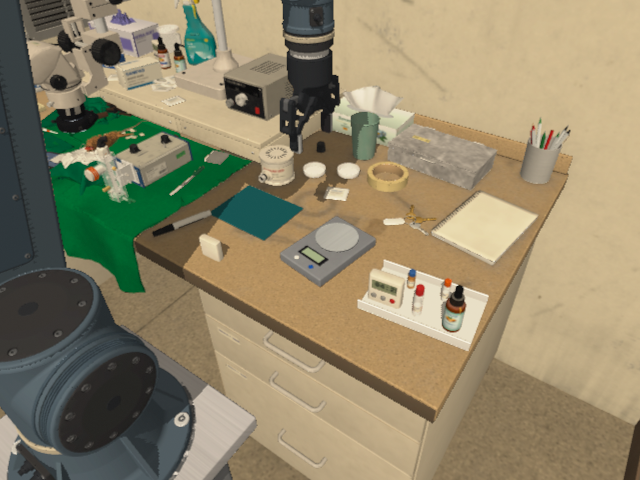

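View pics/side0.png

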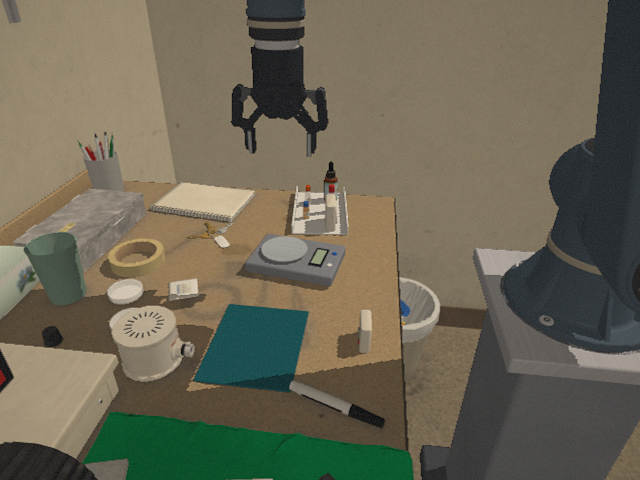

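View pics/wrist0.png

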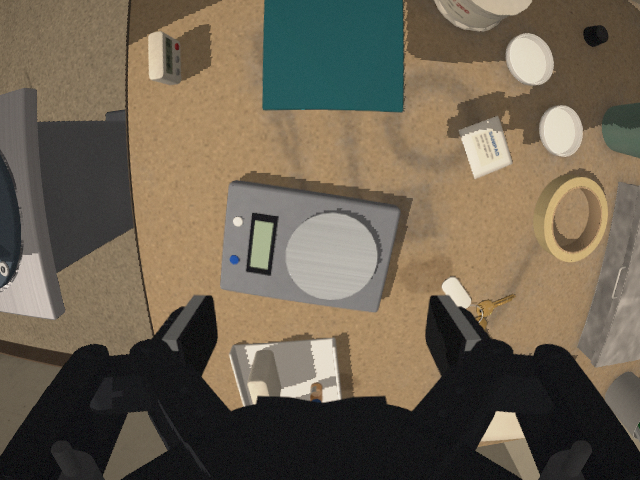

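```bash
python3 - <<'E'
from h import *
p=cap('scene'); 
for n,u,v,z in [('BL',390,263,.022),('BR',489,293,.022),('FR',469,343,.022),('FL',360,302,.022),('balpan',337,237,.034),('timer',384,290,.035),('red',420,288,.07),('amber tip',458,290,.1),('blue',411,272,.04),('or',447,284,.05),('matL',213,210,.004),('matT',255,188,.004),('matR',302,210,.004),('matB',262,238,.004),('small timer',211,250,.02)]:
    print(n,np.round(at_z(p,u,v,z),3))
p=cap('side'); 
for n,u,v,z in [('matc',254,347,.004),('TL',228,305,.004),('TR',309,310,.004),('BL',194,382,.004),('BR',296,388,.004),('pan',284,250,.034),('small',366,350,.0)]:
    print(n,np.round(at_z(p,u,v,z),3))
s=cv2.imread('pics/scene0.png')[240:360,340:510]; t=cv2.imread('pics/side0.png')[150:250,270:370]
s=cv2.resize(s,None,fx=4,fy=4,interpolation=3); cv2.imwrite('pics/crop1.png',s)
E
```

```text
BL [ 0.538 -0.174  0.022]
BR [ 0.569 -0.364  0.022]
FR [ 0.441 -0.376  0.022]
FL [ 0.417 -0.179  0.022]
balpan [ 0.534 -0.051  0.034]
timer [ 0.456 -0.206  0.035]
red [ 0.465 -0.269  0.07 ]
amber tip [ 0.467 -0.332  0.1  ]
blue [ 0.521 -0.227  0.04 ]
or [ 0.52  -0.298  0.05 ]
matL [0.484 0.261 0.004]
matT [0.607 0.24  0.004]
matR [0.599 0.089 0.004]
matB [0.47  0.101 0.004]
small timer [0.369 0.149 0.02 ]
matc [0.536 0.192 0.004]
TL [0.604 0.101 0.004]
TR [0.465 0.095 0.004]
BL [0.603 0.268 0.004]
BR [0.46  0.26  0.004]
pan [ 0.532 -0.037  0.034]
small [0.366 0.171 0.   ]
```

View pics/crop1.png

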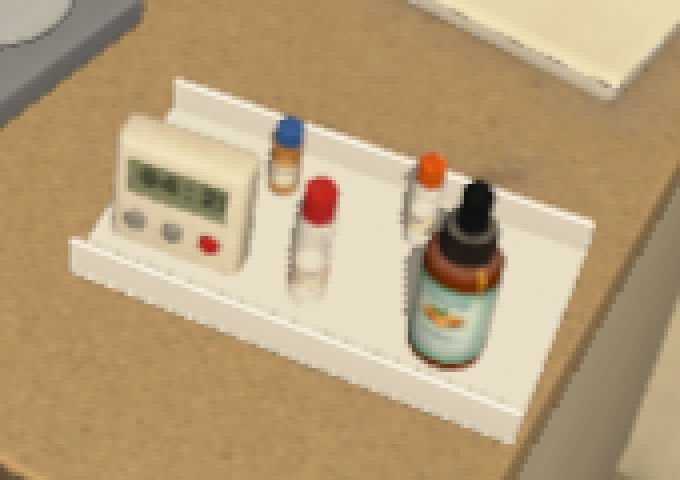

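Emit:
step_arm:
  motion:
    - {"dx": -0.02, "dy": -0.2, "rz": 0.011}
    - {"dx": -0.05, "dy": -0.4, "rz": 0.022}
    - {"dx": -0.08, "dy": -0.6, "rz": 0.022}
    - {"dx": -0.1, "dy": -0.8, "rz": 0.022}
    - {"dx": -0.117, "dy": -1.0, "rz": 0.022}
    - {"dx": -0.117, "dy": -1.0, "rz": 0.022}
    - {"dx": -0.117, "dy": -1.0, "rz": 0.022}

```text
$.motion[0]: bad value
```

```bash
python3 - <<'E'
from h import *
p=cap('wrist','wrist1.png'); p['_fish']=1
for th in ('blue_vial','orange_vial','amber_bottle','timer','red_tube'):
    for r in nets.search_frame(th,p)[:2]: print(th,round(r['score'],2),np.round(r['location']),np.round(at_z(p,r['location'][1],r['location'][0],.04),3))
print(ctrl.get_obs()['ee_pos'],np.round(-np.array(p['R']).T@p['t'],3),np.round(p['R'],3).tolist())
cv2.imwrite('pics/wrist1b.png',cv2.resize(p['frame'][0:340,150:550],None,fx=2,fy=1.76,interpolation=2))
E
```

```text
blue_vial 0.7 [391. 317.] [ 0.521 -0.206  0.04 ]
timer 0.93 [378. 260.] [ 0.457 -0.19   0.04 ]
timer 0.67 [ 61. 163.] [0.377 0.147 0.04 ]
[ 5.24922937e-01 -1.55305145e-05  2.42268278e-01] [0.525 0.07  0.374] [[1.0, 0.001, 0.0], [0.001, -0.961, 0.275], [0.0, -0.275, -0.961]]
```

View pics/wrist1.png

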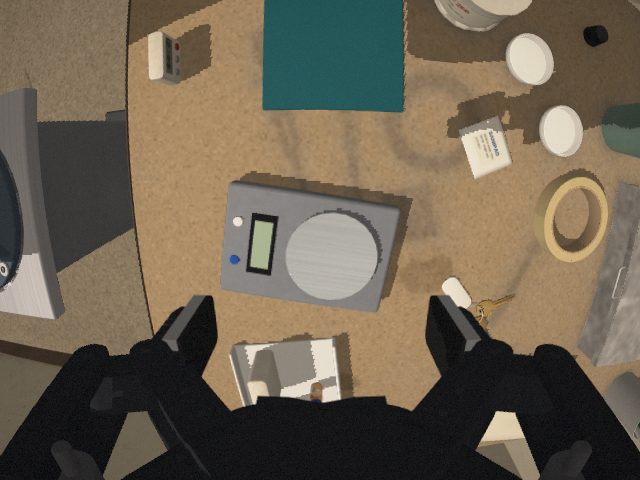

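The arm had not moved: the call was refused, so the picture is as before (pan at (332,255), tray at (290,370)). I'll fill in all six fields.

Emit:
step_arm:
  motion:
    - {"dx": -0.02, "dy": -0.2, "dz": 0, "rx": 0, "ry": 0, "rz": 0.011}
    - {"dx": -0.05, "dy": -0.4, "dz": 0, "rx": 0, "ry": 0, "rz": 0.022}
    - {"dx": -0.08, "dy": -0.6, "dz": 0, "rx": 0, "ry": 0, "rz": 0.022}
    - {"dx": -0.1, "dy": -0.8, "dz": 0, "rx": 0, "ry": 0, "rz": 0.022}
    - {"dx": -0.117, "dy": -1.0, "dz": 0, "rx": 0, "ry": 0, "rz": 0.022}
    - {"dx": -0.117, "dy": -1.0, "dz": 0, "rx": 0, "ry": 0, "rz": 0.022}
    - {"dx": -0.117, "dy": -1.0, "dz": 0, "rx": 0, "ry": 0, "rz": 0.022}

```text
time_s: 2.62
ee_pos: [0.4896, -0.3, 0.242]
tcp_rot: [0.657, 0.754, 0.0, -0.0]
ft_force: [0.7, 0.9, 0.6]
gripper_width: 0.0852
finger_force: 0.0
```

```bash
python3 - <<'E'
from h import *
p=cap('wrist','wrist2.png'); p['_fish']=1
for th in ('blue_vial','orange_vial','amber_bottle','timer','red_tube'):
    for r in nets.search_frame(th,p)[:2]: print(th,round(r['score'],2),np.round(r['location']),np.round(at_z(p,r['location'][1],r['location'][0],.04),3))
print(ctrl.get_obs()['ee_pos'],np.round(-np.array(p['R']).T@p['t'],3),np.round(p['R'],3).tolist())
import pickle; pickle.dump(p,open('p2.pkl','wb'))
cv2.imwrite('pics/wrist2b.png',cv2.resize(p['frame'][0:300,170:490],None,fx=2.5,fy=2,interpolation=2))
E
```

```text
blue_vial 0.56 [137. 365.] [ 0.519 -0.227  0.04 ]
orange_vial 0.73 [209. 358.] [ 0.523 -0.294  0.04 ]
amber_bottle 0.66 [243. 299.] [ 0.473 -0.333  0.04 ]
amber_bottle 0.3 [136. 362.] [ 0.516 -0.227  0.04 ]
timer 0.58 [104. 299.] [ 0.458 -0.207  0.04 ]
timer 0.22 [164. 333.] [ 0.494 -0.256  0.04 ]
red_tube 0.8 [170. 301.] [ 0.467 -0.265  0.04 ]
[ 0.49016974 -0.29898281  0.24248722] [ 0.48  -0.231  0.374] [[0.991, 0.137, -0.0], [0.132, -0.952, 0.274], [0.038, -0.272, -0.962]]
```

View pics/wrist2b.png

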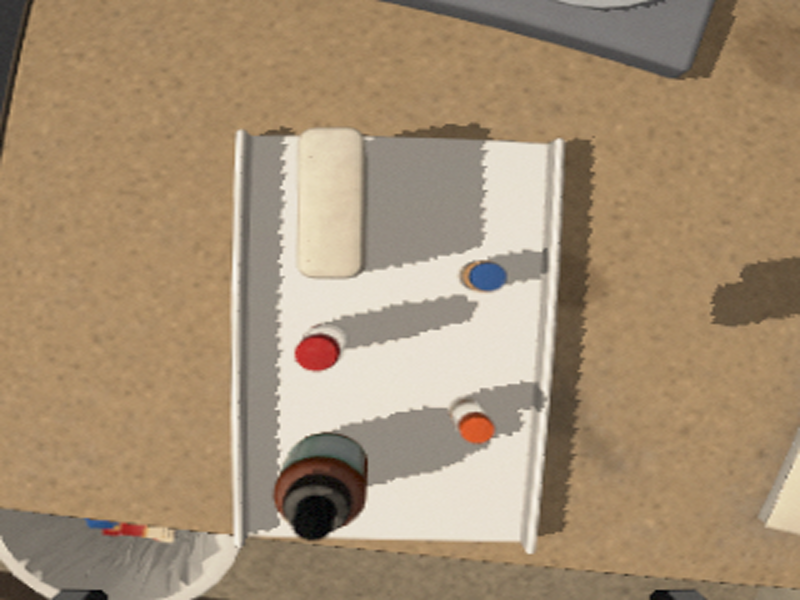

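```bash
python3 - <<'E'
from h import *
import pickle; p=pickle.load(open('p2.pkl','rb'))
f=lambda x,y,z: at_z(p,170+x/2.5,y/2,z)
for n,x,y,z in [('railFL',242,132,.022),('railFR',240,545,.022),('railBL',558,142,.022),('railBR',530,548,.022),('red',317,352,.072),('blue',488,276,.045),('or',476,428,.054),('amb',313,516,.104),('t1',299,130,.066),('t2',362,130,.066),('t3',299,275,.066),('t4',362,275,.066)]:
    print(n,np.round(f(x,y,z)*1000,1))
hsv=cv2.cvtColor(p['frame'],cv2.COLOR_BGR2HSV)
sub=np.zeros((480,640),bool);sub[50:290,255:400]=1
H,S,V=[hsv[...,i].astype(int) for i in range(3)]
for n,m,z in [('red',((H<5)|(H>172))&(S>180)&(V>120),.072),('blue',(H>100)&(H<125)&(S>120)&(V>80),.045),('or',(H>5)&(H<14)&(S>200)&(V>180),.054)]:
    k,l,st,c=cv2.connectedComponentsWithStats((m&sub).astype('uint8')); i=1+st[1:,4].argmax(); print(n,st[i],c[i],np.round(at_z(p,*c[i],z)*1000,1))
m=(H>14)&(H<30)&(S>25)&(S<70)&(V>200)&sub; m[:, :]&=True
k,l,st,c=cv2.connectedComponentsWithStats(m.astype('uint8')); i=1+st[1:,4].argmax(); print(st[i])
pts=np.argwhere(l==i)[:,::-1].astype('f'); print(cv2.minAreaRect(pts))
w=np.array([at_z(p,*q,.066)[:2] for q in cv2.boxPoints(cv2.minAreaRect(pts))]); print(np.round(w*1000,1),w.mean(0))
E
```

```text
railFL [ 420.7 -171.8   22. ]
railFR [ 443.3 -374.9   22. ]
railBL [ 538.8 -159.5   22. ]
railBR [ 561.3 -360.2   22. ]
red [ 465.3 -267.1   72. ]
blue [ 519.  -228.3   45. ]
or [ 524.2 -295.    54. ]
amb [ 473.3 -326.   104. ]
t1 [ 446.8 -176.4   66. ]
t2 [ 467.2 -173.9   66. ]
t3 [ 455.  -236.8   66. ]
t4 [ 475.5 -234.1   66. ]
red [288 169  17  16 195] [296.06153846 176.36923077] [ 464.7 -267.5   72. ]
blue [358 132  14  13 139] [364.53956835 137.88489209] [ 518.4 -228.3   45. ]
or [354 209  13  12  77] [360.32467532 214.71428571] [ 524.3 -295.6   54. ]
[ 283   65   31   74 1805]
((298.0, 101.5), (73.0, 30.0), 90.0)
[[ 441.4 -177. ]
 [ 465.7 -174.1]
 [ 474.1 -234.7]
 [ 449.6 -237.8]] [ 0.45768995 -0.20590728]
```

Emit:
step_arm:
  motion:
    - {"dx": -0.05, "dy": 0.17, "dz": -0.05, "rx": 0, "ry": 0, "rz": 0}
    - {"dx": -0.098, "dy": 0.329, "dz": -0.15, "rx": 0, "ry": 0, "rz": 0}
    - {"dx": -0.098, "dy": 0.329, "dz": -0.3, "rx": 0, "ry": 0, "rz": 0}
    - {"dx": -0.098, "dy": 0.329, "dz": -0.45, "rx": 0, "ry": 0, "rz": 0}
    - {"dx": -0.098, "dy": 0.329, "dz": -0.6, "rx": 0, "ry": 0, "rz": 0}
    - {"dx": -0.098, "dy": 0.329, "dz": -0.68, "rx": 0, "ry": 0, "rz": 0}
    - {"dx": -0.098, "dy": 0.329, "dz": -0.68, "rx": 0, "ry": 0, "rz": 0}
    - {"dx": -0.098, "dy": 0.329, "dz": -0.68, "rx": 0, "ry": 0, "rz": 0}
  jaw: 0.4
  squeeze: 20

```text
time_s: 3.92
ee_pos: [0.4612, -0.2013, 0.0393]
tcp_rot: [0.656, 0.754, 0.0, 0.001]
ft_force: [-0.3, 0.1, 1.0]
gripper_width: 0.06
finger_force: 0.0
```

Emit:
step_arm:
  motion:
    - {"dx": 0, "dy": 0, "dz": 0, "rx": 0, "ry": 0, "rz": 0}
    - {"dx": 0, "dy": 0, "dz": 0, "rx": 0, "ry": 0, "rz": 0}
    - {"dx": 0, "dy": 0, "dz": 0, "rx": 0, "ry": 0, "rz": 0}
    - {"dx": 0, "dy": 0, "dz": 0, "rx": 0, "ry": 0, "rz": 0}
    - {"dx": 0, "dy": 0, "dz": 0, "rx": 0, "ry": 0, "rz": 0}
  jaw: -1

```text
time_s: 4.55
ee_pos: [0.4609, -0.2015, 0.0391]
tcp_rot: [0.657, 0.754, 0.0, 0.001]
ft_force: [-0.1, 1.5, 7.7]
gripper_width: 0.0217
finger_force: 26.7
```

Emit:
step_arm:
  motion:
    - {"dx": 0, "dy": 0, "dz": 0, "rx": 0, "ry": 0, "rz": 0}
    - {"dx": 0, "dy": 0, "dz": 0, "rx": 0, "ry": 0, "rz": 0}
    - {"dx": 0, "dy": 0, "dz": 0.2, "rx": 0, "ry": 0, "rz": 0}
    - {"dx": 0, "dy": 0, "dz": 0.4, "rx": 0, "ry": 0, "rz": 0}
    - {"dx": 0.05, "dy": -0.17, "dz": 0.6, "rx": 0, "ry": 0, "rz": 0}
    - {"dx": 0.098, "dy": -0.329, "dz": 0.68, "rx": 0, "ry": 0, "rz": 0}
    - {"dx": 0.098, "dy": -0.329, "dz": 0.68, "rx": 0, "ry": 0, "rz": 0}
    - {"dx": 0.098, "dy": -0.329, "dz": 0.68, "rx": 0, "ry": 0, "rz": 0}
  jaw: 0.4

```text
time_s: 5.55
ee_pos: [0.4895, -0.3001, 0.2415]
tcp_rot: [0.657, 0.754, -0.0, -0.001]
ft_force: [-0.5, 0.6, -0.3]
gripper_width: 0.0597
finger_force: 0.0
```

```bash
cat >> h.py <<'E'
import pickle
def caps(p,v=True):
    """subpixel edges/centroids of red,blue,orange caps and timer top"""
    hsv=cv2.cvtColor(p['frame'],cv2.COLOR_BGR2HSV).astype(int);H,S,V=[hsv[...,i] for i in range(3)]
    sub=np.zeros((480,640),bool);sub[50:290,255:400]=1;o={}
    for n,m,z in [('red',((H<5)|(H>172))&(S>180)&(V>120),.072),('blue',(H>100)&(H<125)&(S>120)&(V>80),.045),('or',(H>5)&(H<14)&(S>200)&(V>180),.054)]:
        k,l,st,c=cv2.connectedComponentsWithStats((m&sub).astype('uint8'))
        if k>1: i=1+st[1:,4].argmax(); o[n]=np.round(at_z(p,*c[i],z)*1000,1)[:2]
    return o
def shift(p,q,box):
    """object motion p->q in a pixel box (x0,y0,x1,y1), by template match, px"""
    x0,y0,x1,y1=box
    a=cv2.resize(p['frame'][y0:y1,x0:x1],None,fx=8,fy=8,interpolation=2)
    m=12;b=cv2.resize(q['frame'][y0-m:y1+m,x0-m:x1+m],None,fx=8,fy=8,interpolation=2)
    r=cv2.matchTemplate(b,a,cv2.TM_CCOEFF_NORMED);_,s,_,l=cv2.minMaxLoc(r)
    return round(s,3),l[0]/8-m,l[1]/8-m
E
python3 - <<'E'
from h import *
p=pickle.load(open('p2.pkl','rb')); q=cap('wrist','wrist3.png'); q['_fish']=1; pickle.dump(q,open('p3.pkl','wb'))
print(ctrl.get_obs()['ee_pos'],ctrl.get_obs()['tcp_rot'],caps(p),caps(q))
for n,b in dict(timer=(286,60,318,142),timerTop=(286,60,318,90),timerBot=(286,115,318,142),red=(285,160,310,188),blue=(352,128,376,150),orange=(347,195,370,225),railF=(260,60,272,275),railB=(380,65,398,275),amber=(278,212,320,272)).items(): print(n,shift(p,q,b))
E
```

```text
[ 0.4891381  -0.29927431  0.24107394] [ 6.56700677e-01  7.54150339e-01 -1.09827484e-04 -1.21488124e-03] {'red': array([ 464.7, -267.5]), 'blue': array([ 518.4, -228.3]), 'or': array([ 524.3, -295.6])} {'red': array([ 464.6, -267.4]), 'blue': array([ 518.3, -228.3]), 'or': array([ 525.1, -295.8])}
timer (0.992, 1.125, -0.125)
timerTop (0.995, 0.875, -0.25)
timerBot (0.994, 1.5, -0.25)
red (0.998, 0.0, -0.125)
blue (0.997, 0.125, -0.125)
orange (0.997, 0.125, 0.0)
railF (0.997, 0.0, 0.125)
railB (0.998, 0.125, -0.125)
amber (0.998, 0.0, 0.0)
```

Emit:
step_arm:
  motion:
    - {"dx": -0.05, "dy": 0.17, "dz": -0.05, "rx": 0, "ry": 0, "rz": 0}
    - {"dx": -0.098, "dy": 0.329, "dz": -0.15, "rx": 0, "ry": 0, "rz": 0}
    - {"dx": -0.098, "dy": 0.329, "dz": -0.3, "rx": 0, "ry": 0, "rz": 0}
    - {"dx": -0.098, "dy": 0.329, "dz": -0.45, "rx": 0, "ry": 0, "rz": 0}
    - {"dx": -0.098, "dy": 0.329, "dz": -0.6, "rx": 0, "ry": 0, "rz": 0}
    - {"dx": -0.098, "dy": 0.329, "dz": -0.68, "rx": 0, "ry": 0, "rz": 0}
    - {"dx": -0.098, "dy": 0.329, "dz": -0.68, "rx": 0, "ry": 0, "rz": 0}
    - {"dx": -0.098, "dy": 0.329, "dz": -0.68, "rx": 0, "ry": 0, "rz": 0}
  jaw: 0.4

```text
time_s: 6.6
ee_pos: [0.4604, -0.2008, 0.0389]
tcp_rot: [0.656, 0.754, 0.0, 0.0]
ft_force: [0.5, -0.3, 1.1]
gripper_width: 0.0597
finger_force: 0.0
```

Emit:
step_arm:
  motion:
    - {"dx": 0, "dy": 0, "dz": 0, "rx": 0, "ry": 0, "rz": 0}
    - {"dx": 0, "dy": 0, "dz": 0, "rx": 0, "ry": 0, "rz": 0}
    - {"dx": 0, "dy": 0, "dz": 0, "rx": 0, "ry": 0, "rz": 0}
    - {"dx": 0, "dy": 0, "dz": 0, "rx": 0, "ry": 0, "rz": 0}
    - {"dx": 0, "dy": 0, "dz": 0.15, "rx": 0, "ry": 0, "rz": 0}
    - {"dx": 0, "dy": 0, "dz": 0.3, "rx": 0, "ry": 0, "rz": 0}
    - {"dx": 0.05, "dy": 0.2, "dz": 0.4, "rx": 0, "ry": 0, "rz": 0}
    - {"dx": 0.1, "dy": 0.4, "dz": 0.4, "rx": 0, "ry": 0, "rz": 0}
    - {"dx": 0.13, "dy": 0.6, "dz": 0.4, "rx": 0, "ry": 0, "rz": 0}
    - {"dx": 0.152, "dy": 0.8, "dz": 0.4, "rx": 0, "ry": 0, "rz": 0}
  jaw: -1
  squeeze: 35

```text
time_s: 7.85
ee_pos: [0.5063, 0.0395, 0.1587]
tcp_rot: [0.657, 0.754, 0.0, 0.0]
ft_force: [1.5, 0.1, -0.2]
gripper_width: 0.0219
finger_force: 34.4
```

Emit:
step_arm:
  motion:
    - {"dx": 0.05, "dy": 0.2, "dz": 0, "rx": 0, "ry": 0, "rz": 0}
    - {"dx": 0.08, "dy": 0.4, "dz": 0, "rx": 0, "ry": 0, "rz": 0}
    - {"dx": 0.1, "dy": 0.55, "dz": 0, "rx": 0, "ry": 0, "rz": 0}
    - {"dx": 0.1, "dy": 0.624, "dz": -0.05, "rx": 0, "ry": 0, "rz": 0}
    - {"dx": 0.1, "dy": 0.624, "dz": -0.2, "rx": 0, "ry": 0, "rz": 0}
    - {"dx": 0.1, "dy": 0.624, "dz": -0.33, "rx": 0, "ry": 0, "rz": 0}
    - {"dx": 0.1, "dy": 0.624, "dz": -0.385, "rx": 0, "ry": 0, "rz": 0}
    - {"dx": 0.1, "dy": 0.624, "dz": -0.397, "rx": 0, "ry": 0, "rz": 0}
    - {"dx": 0.1, "dy": 0.624, "dz": -0.397, "rx": 0, "ry": 0, "rz": 0}

```text
time_s: 8.98
ee_pos: [0.5352, 0.2238, 0.0387]
tcp_rot: [0.657, 0.754, -0.001, -0.0]
ft_force: [0.6, 0.1, -0.2]
gripper_width: 0.0216
finger_force: 34.5
```

Emit:
step_arm:
  motion:
    - {"dx": 0, "dy": 0, "dz": 0, "rx": 0, "ry": 0, "rz": 0}
    - {"dx": 0, "dy": 0, "dz": 0, "rx": 0, "ry": 0, "rz": 0}
    - {"dx": 0, "dy": 0, "dz": 0.15, "rx": 0, "ry": 0, "rz": 0}
    - {"dx": 0, "dy": 0, "dz": 0.32, "rx": 0, "ry": 0, "rz": 0}
    - {"dx": 0, "dy": -0.15, "dz": 0.4, "rx": 0, "ry": 0, "rz": 0}
    - {"dx": -0.02, "dy": -0.35, "dz": 0.4, "rx": 0, "ry": 0, "rz": 0}
    - {"dx": -0.05, "dy": -0.55, "dz": 0.4, "rx": 0, "ry": 0, "rz": 0}
    - {"dx": -0.08, "dy": -0.75, "dz": 0.4, "rx": 0, "ry": 0, "rz": 0}
    - {"dx": -0.1, "dy": -0.95, "dz": 0.4, "rx": 0, "ry": 0, "rz": 0}
  jaw: 0.4

```text
time_s: 10.1
ee_pos: [0.5054, -0.0619, 0.1593]
tcp_rot: [0.656, 0.754, 0.0, 0.0]
ft_force: [0.7, 0.2, 1.0]
gripper_width: 0.0596
finger_force: 0.0
```

Emit:
step_arm:
  motion:
    - {"dx": -0.03, "dy": -0.2, "dz": 0, "rx": 0, "ry": 0, "rz": 0}
    - {"dx": -0.06, "dy": -0.4, "dz": 0, "rx": 0, "ry": 0, "rz": 0}
    - {"dx": -0.09, "dy": -0.6, "dz": 0, "rx": 0, "ry": 0, "rz": 0}
    - {"dx": -0.111, "dy": -0.8, "dz": 0, "rx": 0, "ry": 0, "rz": 0}
    - {"dx": -0.111, "dy": -0.906, "dz": 0, "rx": 0, "ry": 0, "rz": 0}
    - {"dx": -0.111, "dy": -0.906, "dz": -0.1, "rx": 0, "ry": 0, "rz": 0}
    - {"dx": -0.111, "dy": -0.906, "dz": -0.25, "rx": 0, "ry": 0, "rz": 0}
    - {"dx": -0.111, "dy": -0.906, "dz": -0.363, "rx": 0, "ry": 0, "rz": 0}
    - {"dx": -0.111, "dy": -0.906, "dz": -0.363, "rx": 0, "ry": 0, "rz": 0}

```text
time_s: 11.22
ee_pos: [0.4709, -0.3309, 0.0481]
tcp_rot: [0.657, 0.754, -0.0, -0.003]
ft_force: [-0.7, -0.1, 0.6]
gripper_width: 0.0603
finger_force: 0.0
```

Emit:
step_arm:
  motion:
    - {"dx": 0, "dy": 0, "dz": 0, "rx": 0, "ry": 0, "rz": 0}
    - {"dx": 0, "dy": 0, "dz": 0, "rx": 0, "ry": 0, "rz": 0}
    - {"dx": 0, "dy": 0, "dz": 0, "rx": 0, "ry": 0, "rz": 0}
    - {"dx": 0, "dy": 0, "dz": 0, "rx": 0, "ry": 0, "rz": 0}
  jaw: -1

```text
time_s: 11.72
ee_pos: [0.4735, -0.3326, 0.052]
tcp_rot: [0.657, 0.754, 0.0, 0.001]
ft_force: [-0.8, 0.7, 7.1]
gripper_width: 0.031
finger_force: 34.9
```

Emit:
step_arm:
  motion:
    - {"dx": 0, "dy": 0, "dz": 0.15, "rx": 0, "ry": 0, "rz": 0}
    - {"dx": 0, "dy": 0, "dz": 0.3, "rx": 0, "ry": 0, "rz": 0}
    - {"dx": 0, "dy": 0.1, "dz": 0.4, "rx": 0, "ry": 0, "rz": 0}
    - {"dx": 0.03, "dy": 0.25, "dz": 0.4, "rx": 0, "ry": 0, "rz": 0}
    - {"dx": 0.06, "dy": 0.45, "dz": 0.4, "rx": 0, "ry": 0, "rz": 0}
    - {"dx": 0.1, "dy": 0.65, "dz": 0.4, "rx": 0, "ry": 0, "rz": 0}
    - {"dx": 0.11, "dy": 0.8, "dz": 0.4, "rx": 0, "ry": 0, "rz": 0}

```text
time_s: 12.6
ee_pos: [0.5062, -0.0897, 0.1712]
tcp_rot: [0.656, 0.755, 0.001, 0.001]
ft_force: [0.5, -1.0, 0.0]
gripper_width: 0.0312
finger_force: 35.1
```

Emit:
step_arm:
  motion:
    - {"dx": 0.05, "dy": 0.2, "dz": 0, "rx": 0, "ry": 0, "rz": 0}
    - {"dx": 0.08, "dy": 0.4, "dz": 0, "rx": 0, "ry": 0, "rz": 0}
    - {"dx": 0.1, "dy": 0.55, "dz": 0, "rx": 0, "ry": 0, "rz": 0}
    - {"dx": 0.1, "dy": 0.67, "dz": 0, "rx": 0, "ry": 0, "rz": 0}
    - {"dx": 0.1, "dy": 0.72, "dz": -0.1, "rx": 0, "ry": 0, "rz": 0}
    - {"dx": 0.1, "dy": 0.72, "dz": -0.25, "rx": 0, "ry": 0, "rz": 0}
    - {"dx": 0.1, "dy": 0.72, "dz": -0.37, "rx": 0, "ry": 0, "rz": 0}
    - {"dx": 0.1, "dy": 0.72, "dz": -0.397, "rx": 0, "ry": 0, "rz": 0}
    - {"dx": 0.1, "dy": 0.72, "dz": -0.397, "rx": 0, "ry": 0, "rz": 0}

```text
time_s: 13.72
ee_pos: [0.5359, 0.1242, 0.0525]
tcp_rot: [0.657, 0.754, 0.0, 0.0]
ft_force: [0.4, 0.7, -0.8]
gripper_width: 0.031
finger_force: 36.1
```

Emit:
step_arm:
  motion:
    - {"dx": 0, "dy": 0, "dz": 0, "rx": 0, "ry": 0, "rz": 0}
    - {"dx": 0, "dy": 0, "dz": 0, "rx": 0, "ry": 0, "rz": 0}
    - {"dx": 0, "dy": 0, "dz": 0.1, "rx": 0, "ry": 0, "rz": 0}
    - {"dx": 0, "dy": 0, "dz": 0.25, "rx": 0, "ry": 0, "rz": 0}
    - {"dx": 0, "dy": 0, "dz": 0.4, "rx": 0, "ry": 0, "rz": 0}
    - {"dx": -0.04, "dy": -0.2, "dz": 0.4, "rx": 0, "ry": 0, "rz": 0}
    - {"dx": -0.08, "dy": -0.4, "dz": 0.4, "rx": 0, "ry": 0, "rz": 0}
    - {"dx": -0.12, "dy": -0.6, "dz": 0.4, "rx": 0, "ry": 0, "rz": 0}
    - {"dx": -0.16, "dy": -0.8, "dz": 0.4, "rx": 0, "ry": 0, "rz": 0}
  jaw: 0.4

```text
time_s: 14.85
ee_pos: [0.4872, -0.1177, 0.1717]
tcp_rot: [0.656, 0.754, 0.0, 0.0]
ft_force: [1.6, 0.2, 0.6]
gripper_width: 0.0602
finger_force: 0.0
```

Emit:
step_arm:
  motion:
    - {"dx": -0.05, "dy": -0.2, "dz": 0, "rx": 0, "ry": 0, "rz": 0}
    - {"dx": -0.079, "dy": -0.4, "dz": 0, "rx": 0, "ry": 0, "rz": 0}
    - {"dx": -0.079, "dy": -0.508, "dz": -0.03, "rx": 0, "ry": 0, "rz": 0}
    - {"dx": -0.079, "dy": -0.508, "dz": -0.15, "rx": 0, "ry": 0, "rz": 0}
    - {"dx": -0.079, "dy": -0.508, "dz": -0.3, "rx": 0, "ry": 0, "rz": 0}
    - {"dx": -0.079, "dy": -0.508, "dz": -0.416, "rx": 0, "ry": 0, "rz": 0}
    - {"dx": -0.079, "dy": -0.508, "dz": -0.416, "rx": 0, "ry": 0, "rz": 0}
    - {"dx": -0.079, "dy": -0.508, "dz": -0.416, "rx": 0, "ry": 0, "rz": 0}

```text
time_s: 15.85
ee_pos: [0.4647, -0.2687, 0.0477]
tcp_rot: [0.657, 0.754, 0.0, 0.001]
ft_force: [-0.0, -0.5, 1.3]
gripper_width: 0.06
finger_force: 0.0
```

```bash
python3 - <<'E'
from h import *
q=cap('wrist'); s=cap('side'); print(ctrl.get_obs()['ee_pos'],ctrl.get_obs()['tcp_rot'])
a=cv2.resize(q['frame'],None,fx=.62,fy=.62); b=cv2.resize(s['frame'][150:400,170:400],None,fx=1.19,fy=1.19)
cv2.imwrite('pics/c4.png',np.hstack([a,b[:297]]))
E
```

```text
[ 0.46508428 -0.26889682  0.04812261] [6.56546381e-01 7.54284400e-01 2.34577616e-04 1.35593340e-03]Traceback (most recent call last):
  File "<stdin>", line 4, in <module>
    return _nx.concatenate(arrs, 1, dtype=dtype, casting=casting)
           ~~~~~~~~~~~~~~~^^^^^^^^^^^^^^^^^^^^^^^^^^^^^^^^^^^^^^^
ValueError: all the input array dimensions except for the concatenation axis must match exactly, but along dimension 0, the array at index 0 has size 298 and the array at index 1 has size 297
```

```bash
python3 - <<'E'
from h import *
q=cap('wrist'); s=cap('side')
a=cv2.resize(q['frame'],(400,300)); b=cv2.resize(s['frame'][150:400,150:400],(300,300))
cv2.imwrite('pics/c4.png',np.hstack([a,b]))
E
```

```text
(no output)
```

View pics/c4.png

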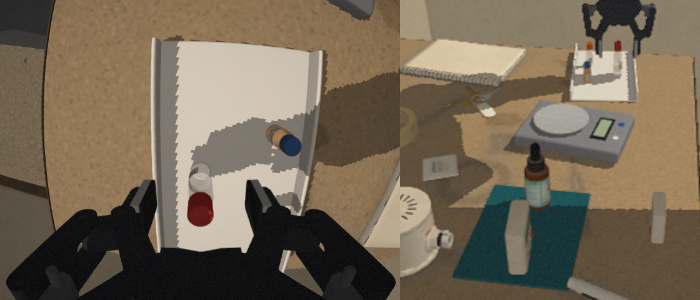

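Emit:
step_arm:
  motion:
    - {"dx": 0, "dy": 0, "dz": 0, "rx": 0, "ry": 0, "rz": 0}
    - {"dx": 0, "dy": 0, "dz": 0, "rx": 0, "ry": 0, "rz": 0}
    - {"dx": 0, "dy": 0, "dz": 0, "rx": 0, "ry": 0, "rz": 0}
    - {"dx": 0, "dy": 0, "dz": 0, "rx": 0, "ry": 0, "rz": 0}
  jaw: -1
  squeeze: 25

```text
time_s: 16.55
ee_pos: [0.4641, -0.2684, 0.0466]
tcp_rot: [0.657, 0.754, 0.0, 0.0]
ft_force: [-0.2, 0.2, 4.0]
gripper_width: 0.0155
finger_force: 24.8
```

Emit:
step_arm:
  motion:
    - {"dx": 0, "dy": 0, "dz": 0.15, "rx": 0, "ry": 0, "rz": 0}
    - {"dx": 0, "dy": 0, "dz": 0.3, "rx": 0, "ry": 0, "rz": 0}
    - {"dx": 0, "dy": 0.1, "dz": 0.45, "rx": 0, "ry": 0, "rz": 0}
    - {"dx": 0.04, "dy": 0.25, "dz": 0.5, "rx": 0, "ry": 0, "rz": 0}
    - {"dx": 0.08, "dy": 0.45, "dz": 0.5, "rx": 0, "ry": 0, "rz": 0}
    - {"dx": 0.12, "dy": 0.65, "dz": 0.5, "rx": 0, "ry": 0, "rz": 0}
    - {"dx": 0.14, "dy": 0.8, "dz": 0.5, "rx": 0, "ry": 0, "rz": 0}

```text
time_s: 17.42
ee_pos: [0.506, -0.0261, 0.1963]
tcp_rot: [0.656, 0.755, 0.0, -0.0]
ft_force: [0.6, -0.1, 0.3]
gripper_width: 0.0155
finger_force: 24.6
```

Emit:
step_arm:
  motion:
    - {"dx": 0.05, "dy": 0.2, "dz": 0, "rx": 0, "ry": 0, "rz": 0}
    - {"dx": 0.08, "dy": 0.4, "dz": 0, "rx": 0, "ry": 0, "rz": 0}
    - {"dx": 0.1, "dy": 0.55, "dz": 0, "rx": 0, "ry": 0, "rz": 0}
    - {"dx": 0.1, "dy": 0.638, "dz": 0, "rx": 0, "ry": 0, "rz": 0}
    - {"dx": 0.1, "dy": 0.638, "dz": 0, "rx": 0, "ry": 0, "rz": 0}
    - {"dx": 0.1, "dy": 0.638, "dz": -0.15, "rx": 0, "ry": 0, "rz": 0}
    - {"dx": 0.1, "dy": 0.638, "dz": -0.3, "rx": 0, "ry": 0, "rz": 0}
    - {"dx": 0.1, "dy": 0.638, "dz": -0.45, "rx": 0, "ry": 0, "rz": 0}
    - {"dx": 0.1, "dy": 0.638, "dz": -0.497, "rx": 0, "ry": 0, "rz": 0}
    - {"dx": 0.1, "dy": 0.638, "dz": -0.497, "rx": 0, "ry": 0, "rz": 0}

```text
time_s: 18.68
ee_pos: [0.5359, 0.1622, 0.0473]
tcp_rot: [0.657, 0.754, -0.0, -0.0]
ft_force: [-0.2, -0.1, -1.0]
gripper_width: 0.0157
finger_force: 25.9
```

Emit:
step_arm:
  motion:
    - {"dx": 0, "dy": 0, "dz": 0, "rx": 0, "ry": 0, "rz": 0}
    - {"dx": 0, "dy": 0, "dz": 0, "rx": 0, "ry": 0, "rz": 0}
    - {"dx": 0, "dy": 0, "dz": 0.1, "rx": 0, "ry": 0, "rz": 0}
    - {"dx": 0, "dy": 0, "dz": 0.25, "rx": 0, "ry": 0, "rz": 0}
    - {"dx": 0, "dy": 0, "dz": 0.4, "rx": 0, "ry": 0, "rz": 0}
    - {"dx": 0, "dy": -0.2, "dz": 0.4, "rx": 0, "ry": 0, "rz": 0}
    - {"dx": 0, "dy": -0.4, "dz": 0.4, "rx": 0, "ry": 0, "rz": 0}
    - {"dx": 0, "dy": -0.6, "dz": 0.4, "rx": 0, "ry": 0, "rz": 0}
    - {"dx": 0, "dy": -0.8, "dz": 0.4, "rx": 0, "ry": 0, "rz": 0}
  jaw: 0.3

```text
time_s: 19.8
ee_pos: [0.5359, -0.0788, 0.1681]
tcp_rot: [0.656, 0.754, 0.0, 0.001]
ft_force: [1.6, -0.6, 1.0]
gripper_width: 0.0558
finger_force: 0.0
```

Emit:
step_arm:
  motion:
    - {"dx": -0.03, "dy": -0.2, "dz": 0, "rx": 0, "ry": 0, "rz": 0}
    - {"dx": -0.062, "dy": -0.4, "dz": 0, "rx": 0, "ry": 0, "rz": 0}
    - {"dx": -0.062, "dy": -0.508, "dz": -0.03, "rx": 0, "ry": 0, "rz": 0}
    - {"dx": -0.062, "dy": -0.508, "dz": -0.15, "rx": 0, "ry": 0, "rz": 0}
    - {"dx": -0.062, "dy": -0.508, "dz": -0.3, "rx": 0, "ry": 0, "rz": 0}
    - {"dx": -0.062, "dy": -0.508, "dz": -0.43, "rx": 0, "ry": 0, "rz": 0}
    - {"dx": -0.062, "dy": -0.508, "dz": -0.43, "rx": 0, "ry": 0, "rz": 0}

```text
time_s: 20.68
ee_pos: [0.5155, -0.2286, 0.0364]
tcp_rot: [0.657, 0.754, -0.001, -0.002]
ft_force: [-0.2, 0.3, 0.7]
gripper_width: 0.0556
finger_force: 0.0
```

```bash
python3 - <<'E'
from h import *
q=cap('wrist'); s=cap('side'); z=cap('scene')
p=z
for n,u,v in [('L',252,262),('pan',337,237)]: pass
g=cv2.cvtColor(z['frame'],cv2.COLOR_BGR2GRAY)
a=cv2.resize(q['frame'],(400,300)); b=cv2.resize(s['frame'][150:400,150:400],(300,300)); cv2.imwrite('pics/sc5.png',z['frame'])
cv2.imwrite('pics/c5.png',np.vstack([np.hstack([a,b]),cv2.resize(z['frame'][160:290,190:490],(700,300),interpolation=2)]))
# pan centre from the start wrist picture (px ellipse centre)
w=cv2.imread('pics/wrist0.png'); w1=cv2.cvtColor(w,cv2.COLOR_BGR2HSV).astype(int)
m=((w1[...,1]<25)&(w1[...,2]>140)).astype('uint8'); m[:200]=0;m[310:]=0;m[:,:275]=0;m[:,400:]=0
k,l,st,c=cv2.connectedComponentsWithStats(m);i=1+st[1:,4].argmax();e=cv2.fitEllipse(max(cv2.findContours((l==i).astype('uint8'),0,1)[0],key=len))
print(st[i],c[i],e)
P=dict(R=np.array([[1,.001,0],[.001,-.961,.275],[0,-.275,-.961]]),fov_y=65.70647,cx=320.999,cy=237.262,_fish=1); P['t']=-P['R']@np.array([.525,.07,.374])
print(at_z(P,*e[0],.034),at_z(P,*c[i],.034))
E
```

```text
[ 285  213   92   87 6314] [330.73725055 256.23012354] ((330.7325439453125, 256.2298278808594), (86.13939666748047, 91.43151092529297), 87.57975769042969)
[ 0.53453345 -0.04633745  0.034     ] [ 0.53453801 -0.04633775  0.034     ]
```

View pics/c5.png

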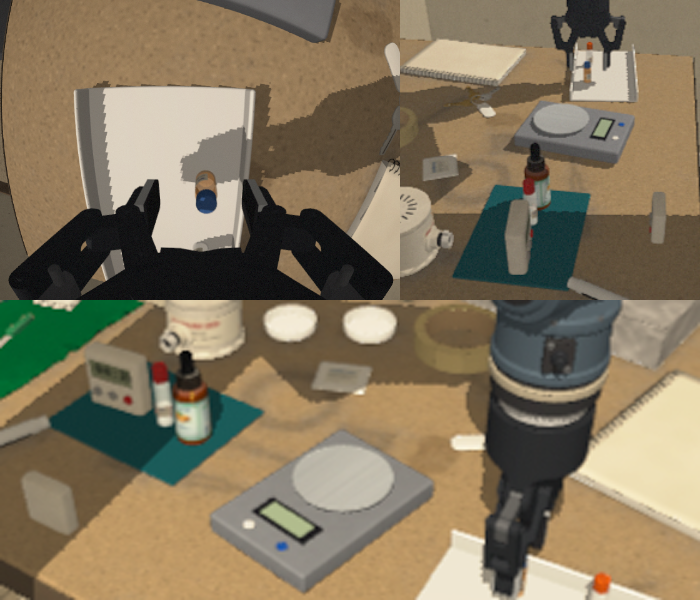

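Emit:
step_arm:
  motion:
    - {"dx": 0, "dy": 0, "dz": 0, "rx": 0, "ry": 0, "rz": 0}
    - {"dx": 0, "dy": 0, "dz": 0, "rx": 0, "ry": 0, "rz": 0}
    - {"dx": 0, "dy": 0, "dz": 0, "rx": 0, "ry": 0, "rz": 0}
    - {"dx": 0, "dy": 0, "dz": 0, "rx": 0, "ry": 0, "rz": 0}
  jaw: -1

```text
time_s: 21.32
ee_pos: [0.5181, -0.2296, 0.0392]
tcp_rot: [0.657, 0.754, 0.0, 0.001]
ft_force: [0.7, 0.5, 6.6]
gripper_width: 0.0126
finger_force: 24.4
```

Emit:
step_arm:
  motion:
    - {"dx": 0, "dy": 0, "dz": 0.1, "rx": 0, "ry": 0, "rz": 0}
    - {"dx": 0, "dy": 0, "dz": 0.25, "rx": 0, "ry": 0, "rz": 0}
    - {"dx": 0, "dy": 0.1, "dz": 0.3, "rx": 0, "ry": 0, "rz": 0}
    - {"dx": 0.03, "dy": 0.25, "dz": 0.3, "rx": 0, "ry": 0, "rz": 0}
    - {"dx": 0.054, "dy": 0.45, "dz": 0.3, "rx": 0, "ry": 0, "rz": 0}
    - {"dx": 0.054, "dy": 0.605, "dz": 0.3, "rx": 0, "ry": 0, "rz": 0}
    - {"dx": 0.054, "dy": 0.605, "dz": 0.25, "rx": 0, "ry": 0, "rz": 0}
    - {"dx": 0.054, "dy": 0.605, "dz": 0.15, "rx": 0, "ry": 0, "rz": 0}
    - {"dx": 0.054, "dy": 0.605, "dz": 0.104, "rx": 0, "ry": 0, "rz": 0}
    - {"dx": 0.054, "dy": 0.605, "dz": 0.104, "rx": 0, "ry": 0, "rz": 0}

```text
time_s: 22.58
ee_pos: [0.5331, -0.0485, 0.0687]
tcp_rot: [0.657, 0.754, -0.0, -0.001]
ft_force: [-0.6, -0.3, -0.8]
gripper_width: 0.0125
finger_force: 28.2
```

```bash
python3 - <<'E'
from h import *
q=cap('wrist'); s=cap('side'); z=cap('scene'); print(ctrl.get_obs()['ee_pos'])
a=cv2.resize(q['frame'],(400,300)); b=cv2.resize(s['frame'][200:300,230:360],(390,300),interpolation=2)
cv2.imwrite('pics/c6.png',np.vstack([np.hstack([a,b]),cv2.resize(z['frame'][190:300,260:493],(790,300),interpolation=2)]))
E
```

```text
[ 0.53356923 -0.04838307  0.06955636]
```

View pics/c6.png

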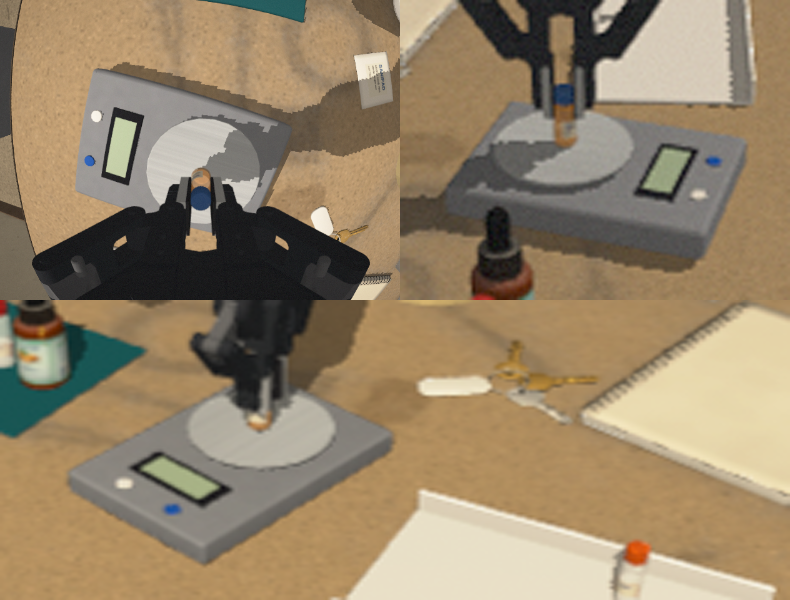

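Emit:
step_arm:
  motion:
    - {"dx": 0, "dy": 0, "dz": -0.003, "rx": 0, "ry": 0, "rz": 0}
    - {"dx": 0, "dy": 0, "dz": -0.003, "rx": 0, "ry": 0, "rz": 0}

```text
time_s: 22.98
ee_pos: [0.5336, -0.0479, 0.0687]
tcp_rot: [0.657, 0.754, -0.0, 0.0]
ft_force: [0.3, 0.4, 0.3]
gripper_width: 0.0126
finger_force: 28.2
```

Emit:
step_arm:
  motion:
    - {"dx": 0, "dy": 0, "dz": 0, "rx": 0, "ry": 0, "rz": 0}
    - {"dx": 0, "dy": 0, "dz": 0, "rx": 0, "ry": 0, "rz": 0}
    - {"dx": 0, "dy": 0, "dz": 0, "rx": 0, "ry": 0, "rz": 0}
    - {"dx": 0, "dy": 0, "dz": 0.1, "rx": 0, "ry": 0, "rz": 0}
    - {"dx": 0, "dy": 0, "dz": 0.25, "rx": 0, "ry": 0, "rz": 0}
    - {"dx": 0, "dy": 0, "dz": 0.4, "rx": 0, "ry": 0, "rz": 0}
    - {"dx": 0, "dy": 0, "dz": 0.5, "rx": 0, "ry": 0, "rz": 0}
    - {"dx": 0.008, "dy": 0.2, "dz": 0.5, "rx": 0, "ry": 0, "rz": 0}
    - {"dx": 0.008, "dy": 0.4, "dz": 0.5, "rx": 0, "ry": 0, "rz": 0}
  jaw: 0.3

```text
time_s: 24.1
ee_pos: [0.5364, 0.073, 0.2192]
tcp_rot: [0.657, 0.753, 0.001, 0.0]
ft_force: [0.6, -0.4, -0.6]
gripper_width: 0.0555
finger_force: 0.0
```

```bash
python3 - <<'E'
from h import *
q=cap('wrist'); s=cap('side'); z=cap('scene'); print(ctrl.get_obs()['ee_pos'])
a=cv2.resize(q['frame'],(400,300)); b=cv2.resize(s['frame'][180:400,170:370],(390,300),interpolation=2)
cv2.imwrite('pics/c7.png',np.vstack([np.hstack([a,b]),cv2.resize(z['frame'][170:280,200:433],(790,300),interpolation=2)]))
E
```

```text
[0.53573671 0.07474983 0.21853365]
```

View pics/c7.png

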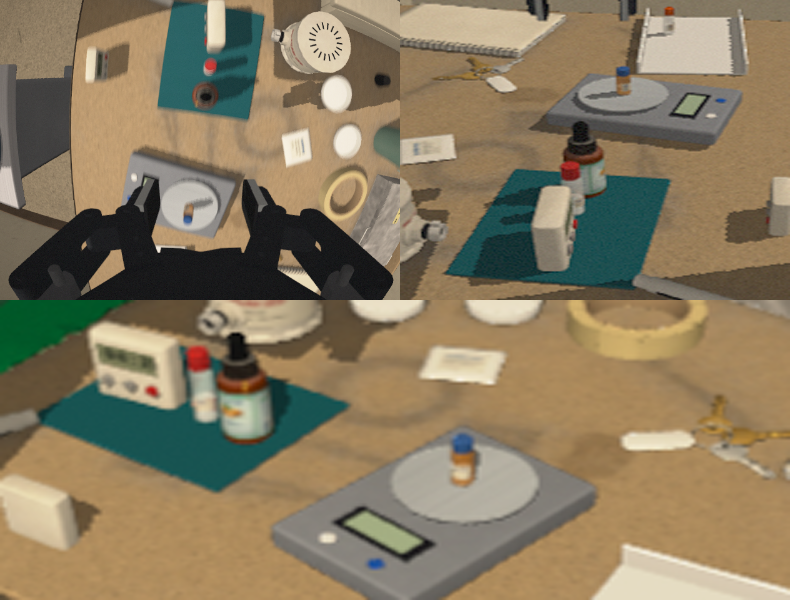

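Emit:
step_arm:
  motion:
    - {"dx": 0, "dy": 0.2, "dz": 0, "rx": 0, "ry": 0, "rz": 0}
    - {"dx": 0, "dy": 0.303, "dz": -0.05, "rx": 0, "ry": 0, "rz": 0}
    - {"dx": 0, "dy": 0.303, "dz": -0.2, "rx": 0, "ry": 0, "rz": 0}
    - {"dx": 0, "dy": 0.303, "dz": -0.35, "rx": 0, "ry": 0, "rz": 0}
    - {"dx": 0, "dy": 0.303, "dz": -0.5, "rx": 0, "ry": 0, "rz": 0}
    - {"dx": 0, "dy": 0.303, "dz": -0.571, "rx": 0, "ry": 0, "rz": 0}
    - {"dx": 0, "dy": 0.303, "dz": -0.571, "rx": 0, "ry": 0, "rz": 0}
    - {"dx": 0, "dy": 0.303, "dz": -0.571, "rx": 0, "ry": 0, "rz": 0}

```text
time_s: 25.25
ee_pos: [0.5367, 0.1628, 0.0482]
tcp_rot: [0.657, 0.754, 0.0, 0.0]
ft_force: [-0.1, 0.7, -0.1]
gripper_width: 0.0556
finger_force: 0.0
```

Emit:
step_arm:
  motion:
    - {"dx": 0, "dy": 0, "dz": 0, "rx": 0, "ry": 0, "rz": 0}
    - {"dx": 0, "dy": 0, "dz": 0, "rx": 0, "ry": 0, "rz": 0}
    - {"dx": 0, "dy": 0, "dz": 0, "rx": 0, "ry": 0, "rz": 0}
    - {"dx": 0, "dy": 0, "dz": 0, "rx": 0, "ry": 0, "rz": 0}
    - {"dx": 0, "dy": 0, "dz": 0.15, "rx": 0, "ry": 0, "rz": 0}
    - {"dx": 0, "dy": 0, "dz": 0.3, "rx": 0, "ry": 0, "rz": 0}
    - {"dx": 0, "dy": 0, "dz": 0.5, "rx": 0, "ry": 0, "rz": 0}
    - {"dx": -0.04, "dy": -0.2, "dz": 0.5, "rx": 0, "ry": 0, "rz": 0}
    - {"dx": -0.08, "dy": -0.4, "dz": 0.5, "rx": 0, "ry": 0, "rz": 0}
    - {"dx": -0.12, "dy": -0.6, "dz": 0.5, "rx": 0, "ry": 0, "rz": 0}
  jaw: -1

```text
time_s: 26.5
ee_pos: [0.4994, -0.0183, 0.1976]
tcp_rot: [0.656, 0.755, 0.0, 0.0]
ft_force: [1.1, 0.7, 0.3]
gripper_width: 0.0157
finger_force: 25.3
```

Emit:
step_arm:
  motion:
    - {"dx": -0.03, "dy": -0.2, "dz": 0, "rx": 0, "ry": 0, "rz": 0}
    - {"dx": -0.06, "dy": -0.4, "dz": 0, "rx": 0, "ry": 0, "rz": 0}
    - {"dx": -0.1, "dy": -0.6, "dz": 0, "rx": 0, "ry": 0, "rz": 0}
    - {"dx": -0.12, "dy": -0.75, "dz": 0, "rx": 0, "ry": 0, "rz": 0}
    - {"dx": -0.12, "dy": -0.838, "dz": 0, "rx": 0, "ry": 0, "rz": 0}
    - {"dx": -0.12, "dy": -0.838, "dz": -0.1, "rx": 0, "ry": 0, "rz": 0}
    - {"dx": -0.12, "dy": -0.838, "dz": -0.25, "rx": 0, "ry": 0, "rz": 0}
    - {"dx": -0.12, "dy": -0.838, "dz": -0.4, "rx": 0, "ry": 0, "rz": 0}
    - {"dx": -0.12, "dy": -0.838, "dz": -0.501, "rx": 0, "ry": 0, "rz": 0}
    - {"dx": -0.12, "dy": -0.838, "dz": -0.501, "rx": 0, "ry": 0, "rz": 0}

```text
time_s: 27.75
ee_pos: [0.4629, -0.2677, 0.0453]
tcp_rot: [0.657, 0.754, -0.0, -0.002]
ft_force: [1.1, 0.3, 0.5]
gripper_width: 0.0155
finger_force: 30.9
```

Emit:
step_arm:
  motion:
    - {"dx": 0, "dy": 0, "dz": 0, "rx": 0, "ry": 0, "rz": 0}
    - {"dx": 0, "dy": 0, "dz": 0, "rx": 0, "ry": 0, "rz": 0}

```text
time_s: 28.0
ee_pos: [0.4644, -0.2685, 0.0477]
tcp_rot: [0.657, 0.754, 0.0, 0.001]
ft_force: [-0.7, 0.2, 0.5]
gripper_width: 0.0154
finger_force: 30.9
```

Emit:
step_arm:
  motion:
    - {"dx": 0, "dy": 0, "dz": 0, "rx": 0, "ry": 0, "rz": 0}
    - {"dx": 0, "dy": 0, "dz": 0, "rx": 0, "ry": 0, "rz": 0}
    - {"dx": 0, "dy": 0, "dz": 0.1, "rx": 0, "ry": 0, "rz": 0}
    - {"dx": 0, "dy": 0, "dz": 0.25, "rx": 0, "ry": 0, "rz": 0}
    - {"dx": 0, "dy": 0, "dz": 0.45, "rx": 0, "ry": 0, "rz": 0}
    - {"dx": 0.086, "dy": -0.109, "dz": 0.651, "rx": 0, "ry": 0, "rz": 0}
    - {"dx": 0.086, "dy": -0.109, "dz": 0.651, "rx": 0, "ry": 0, "rz": 0}
    - {"dx": 0.086, "dy": -0.109, "dz": 0.651, "rx": 0, "ry": 0, "rz": 0}
  jaw: 0.4

```text
time_s: 29.0
ee_pos: [0.4898, -0.3012, 0.2421]
tcp_rot: [0.657, 0.754, -0.0, 0.0]
ft_force: [0.3, 0.1, -0.9]
gripper_width: 0.0599
finger_force: 0.0
```

```bash
cat > cmp.py <<'E'
from h import *
import sys
p=pickle.load(open('p2.pkl','rb')); q=cap('wrist'); q['_fish']=1; pickle.dump(q,open(sys.argv[1]+'.pkl','wb')); cv2.imwrite(f'pics/{sys.argv[1]}.png',q['frame'])
print(ctrl.get_obs()['ee_pos'],np.round(np.array(q['t'])-p['t'],4),np.abs(np.array(q['R'])-p['R']).max(),caps(p),caps(q))
for n,b in dict(timer=(286,60,318,142),timerTop=(286,60,318,90),timerBot=(286,115,318,142),red=(285,160,310,188),orange=(347,195,370,225),railF=(260,60,272,275),railB=(380,65,398,275),amber=(278,212,320,272)).items(): print(n,shift(p,q,b))
E
python3 cmp.py q8
```

```text
[ 0.48906937 -0.30057042  0.24111034] [ 0.0001 -0.0015 -0.0008] 0.0007296456331374532 {'red': array([ 464.7, -267.5]), 'blue': array([ 518.4, -228.3]), 'or': array([ 524.3, -295.6])} {'red': array([ 464.3, -268.4]), 'or': array([ 523.9, -295.3])}
timer (0.415, 0.125, 1.875)
timerTop (0.592, 0.25, 1.875)
timerBot (0.175, 9.625, 7.625)
red (0.994, -0.75, -0.625)
orange (0.751, -0.5, -1.75)
railF (0.979, -0.25, -1.25)
railB (0.967, -0.25, -1.5)
amber (0.076, 4.5, -5.625)
```

Emit:
step_arm:
  motion:
    - {"dx": 0.03, "dy": 0.2, "dz": -0.1, "rx": 0, "ry": 0, "rz": 0}
    - {"dx": 0.06, "dy": 0.4, "dz": -0.2, "rx": 0, "ry": 0, "rz": 0}
    - {"dx": 0.09, "dy": 0.6, "dz": -0.2, "rx": 0, "ry": 0, "rz": 0}
    - {"dx": 0.12, "dy": 0.8, "dz": -0.2, "rx": 0, "ry": 0, "rz": 0}
    - {"dx": 0.153, "dy": 0.9, "dz": -0.2, "rx": 0, "ry": 0, "rz": 0}

```text
time_s: 29.68
ee_pos: [0.5335, -0.028, 0.1805]
tcp_rot: [0.656, 0.755, -0.001, -0.002]
ft_force: [-0.6, -0.6, 0.4]
gripper_width: 0.0599
finger_force: 0.0
```

Emit:
step_arm:
  motion:
    - {"dx": 0, "dy": 0.2, "dz": 0, "rx": 0, "ry": 0, "rz": 0}
    - {"dx": 0, "dy": 0.4, "dz": 0, "rx": 0, "ry": 0, "rz": 0}
    - {"dx": 0, "dy": 0.517, "dz": 0, "rx": 0, "ry": 0, "rz": 0}
    - {"dx": 0, "dy": 0.517, "dz": 0, "rx": 0, "ry": 0, "rz": 0}
    - {"dx": 0, "dy": 0.517, "dz": -0.15, "rx": 0, "ry": 0, "rz": 0}
    - {"dx": 0, "dy": 0.517, "dz": -0.3, "rx": 0, "ry": 0, "rz": 0}
    - {"dx": 0, "dy": 0.517, "dz": -0.437, "rx": 0, "ry": 0, "rz": 0}
    - {"dx": 0, "dy": 0.517, "dz": -0.437, "rx": 0, "ry": 0, "rz": 0}
    - {"dx": 0, "dy": 0.517, "dz": -0.437, "rx": 0, "ry": 0, "rz": 0}

```text
time_s: 30.8
ee_pos: [0.5357, 0.1236, 0.0521]
tcp_rot: [0.657, 0.754, -0.0, 0.0]
ft_force: [0.1, 0.5, 0.4]
gripper_width: 0.0596
finger_force: 0.0
```

Emit:
step_arm:
  motion:
    - {"dx": 0, "dy": 0, "dz": 0, "rx": 0, "ry": 0, "rz": 0}
    - {"dx": 0, "dy": 0, "dz": 0, "rx": 0, "ry": 0, "rz": 0}
    - {"dx": 0, "dy": 0, "dz": 0, "rx": 0, "ry": 0, "rz": 0}
    - {"dx": 0, "dy": 0, "dz": 0, "rx": 0, "ry": 0, "rz": 0}
    - {"dx": 0, "dy": 0, "dz": 0.15, "rx": 0, "ry": 0, "rz": 0}
    - {"dx": 0, "dy": 0, "dz": 0.3, "rx": 0, "ry": 0, "rz": 0}
    - {"dx": -0.02, "dy": -0.1, "dz": 0.4, "rx": 0, "ry": 0, "rz": 0}
    - {"dx": -0.06, "dy": -0.3, "dz": 0.5, "rx": 0, "ry": 0, "rz": 0}
    - {"dx": -0.1, "dy": -0.5, "dz": 0.5, "rx": 0, "ry": 0, "rz": 0}
    - {"dx": -0.12, "dy": -0.7, "dz": 0.5, "rx": 0, "ry": 0, "rz": 0}
  jaw: -1
  squeeze: 35

```text
time_s: 32.05
ee_pos: [0.4995, -0.0859, 0.2028]
tcp_rot: [0.656, 0.755, 0.001, 0.001]
ft_force: [1.3, -0.5, -0.6]
gripper_width: 0.031
finger_force: 35.2
```

Emit:
step_arm:
  motion:
    - {"dx": -0.03, "dy": -0.2, "dz": 0, "rx": 0, "ry": 0, "rz": 0}
    - {"dx": -0.06, "dy": -0.4, "dz": 0, "rx": 0, "ry": 0, "rz": 0}
    - {"dx": -0.09, "dy": -0.6, "dz": 0, "rx": 0, "ry": 0, "rz": 0}
    - {"dx": -0.09, "dy": -0.76, "dz": 0, "rx": 0, "ry": 0, "rz": 0}
    - {"dx": -0.09, "dy": -0.82, "dz": 0, "rx": 0, "ry": 0, "rz": 0}
    - {"dx": -0.09, "dy": -0.82, "dz": -0.1, "rx": 0, "ry": 0, "rz": 0}
    - {"dx": -0.09, "dy": -0.82, "dz": -0.25, "rx": 0, "ry": 0, "rz": 0}
    - {"dx": -0.09, "dy": -0.82, "dz": -0.4, "rx": 0, "ry": 0, "rz": 0}
    - {"dx": -0.09, "dy": -0.82, "dz": -0.485, "rx": 0, "ry": 0, "rz": 0}
    - {"dx": -0.09, "dy": -0.82, "dz": -0.501, "rx": 0, "ry": 0, "rz": 0}

```text
time_s: 33.3
ee_pos: [0.4718, -0.3295, 0.0512]
tcp_rot: [0.656, 0.754, -0.001, -0.001]
ft_force: [-13.0, 4.0, 38.5]
gripper_width: 0.0314
finger_force: 38.9
```

Emit:
step_arm:
  motion:
    - {"dx": 0, "dy": 0, "dz": 0, "rx": 0, "ry": 0, "rz": 0}
    - {"dx": 0, "dy": 0, "dz": 0, "rx": 0, "ry": 0, "rz": 0}
    - {"dx": 0, "dy": 0, "dz": 0, "rx": 0, "ry": 0, "rz": 0}

```text
time_s: 33.67
ee_pos: [0.4733, -0.3301, 0.0515]
tcp_rot: [0.656, 0.754, 0.0, 0.0]
ft_force: [-1.2, 1.3, 4.7]
gripper_width: 0.0308
finger_force: 35.3
```

Emit:
step_arm:
  motion:
    - {"dx": 0, "dy": 0, "dz": 0, "rx": 0, "ry": 0, "rz": 0}
    - {"dx": 0, "dy": 0, "dz": 0, "rx": 0, "ry": 0, "rz": 0}
    - {"dx": 0, "dy": 0, "dz": 0.1, "rx": 0, "ry": 0, "rz": 0}
    - {"dx": 0, "dy": 0, "dz": 0.25, "rx": 0, "ry": 0, "rz": 0}
    - {"dx": 0, "dy": 0, "dz": 0.4, "rx": 0, "ry": 0, "rz": 0}
    - {"dx": 0.03, "dy": 0.05, "dz": 0.55, "rx": 0, "ry": 0, "rz": 0}
    - {"dx": 0.057, "dy": 0.103, "dz": 0.638, "rx": 0, "ry": 0, "rz": 0}
    - {"dx": 0.057, "dy": 0.103, "dz": 0.638, "rx": 0, "ry": 0, "rz": 0}
    - {"dx": 0.057, "dy": 0.103, "dz": 0.638, "rx": 0, "ry": 0, "rz": 0}
  jaw: 0.4

```text
time_s: 34.8
ee_pos: [0.4895, -0.2994, 0.2413]
tcp_rot: [0.657, 0.754, -0.0, -0.001]
ft_force: [-0.2, -0.3, -1.0]
gripper_width: 0.0599
finger_force: 0.0
```

```bash
python3 cmp.py q9
```

```text
[ 0.48929732 -0.29947105  0.24099378] [ 0.0005  0.0002 -0.0004] 0.0012540548259198925 {'red': array([ 464.7, -267.5]), 'blue': array([ 518.4, -228.3]), 'or': array([ 524.3, -295.6])} {'red': array([ 464.5, -268.5]), 'or': array([ 524.2, -296. ])}
timer (0.419, 12.0, 4.0)
timerTop (0.597, 12.0, 4.0)
timerBot (0.188, 1.5, 7.25)
red (0.992, -0.25, 1.875)
orange (0.943, 0.0, 0.75)
railF (0.992, 0.0, 0.75)
railB (0.967, 0.25, 0.75)
amber (0.962, -0.25, -1.625)
```

```bash
python3 - <<'E'
from h import *
p=pickle.load(open('p2.pkl','rb'));q=pickle.load(open('q9.pkl','rb'))
for n,b in dict(teat=(285,240,306,272),body=(280,214,318,240),wholenar=(276,210,322,274),railF=(260,200,272,275),orange=(355,205,370,225),edge=(380,210,395,275)).items(): print(n,shift(p,q,b))
f=lambda P:cv2.resize(P['frame'][200:280,265:345],(400,400),interpolation=2)
cv2.imwrite('pics/c10.png',np.hstack([f(p),f(q)]))
E
```

```text
teat (0.951, -0.375, -1.875)
body (0.975, -0.25, -1.625)
wholenar (0.962, -0.25, -1.625)
railF (0.992, 0.0, 0.75)
orange (0.923, -0.125, 0.75)
edge (0.997, 0.0, 1.25)
```

View pics/c10.png

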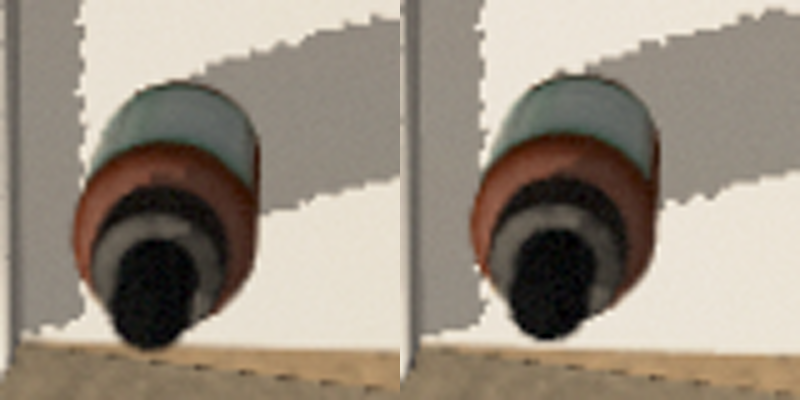

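Emit:
step_arm:
  motion:
    - {"dx": -0.03, "dy": -0.05, "dz": -0.1, "rx": 0, "ry": 0, "rz": 0}
    - {"dx": -0.057, "dy": -0.103, "dz": -0.2, "rx": 0, "ry": 0, "rz": 0}
    - {"dx": -0.057, "dy": -0.103, "dz": -0.3, "rx": 0, "ry": 0, "rz": 0}
    - {"dx": -0.057, "dy": -0.103, "dz": -0.45, "rx": 0, "ry": 0, "rz": 0}
    - {"dx": -0.057, "dy": -0.103, "dz": -0.58, "rx": 0, "ry": 0, "rz": 0}
    - {"dx": -0.057, "dy": -0.103, "dz": -0.637, "rx": 0, "ry": 0, "rz": 0}
    - {"dx": -0.057, "dy": -0.103, "dz": -0.637, "rx": 0, "ry": 0, "rz": 0}
    - {"dx": -0.057, "dy": -0.103, "dz": -0.637, "rx": 0, "ry": 0, "rz": 0}
    - {"dx": -0.057, "dy": -0.103, "dz": -0.637, "rx": 0, "ry": 0, "rz": 0}

```text
time_s: 35.98
ee_pos: [0.4732, -0.3308, 0.0521]
tcp_rot: [0.657, 0.754, 0.0, 0.001]
ft_force: [0.2, -0.3, 0.0]
gripper_width: 0.0595
finger_force: 0.0
```

Emit:
step_arm:
  motion:
    - {"dx": 0, "dy": 0, "dz": 0, "rx": 0, "ry": 0, "rz": 0}
    - {"dx": 0, "dy": 0, "dz": 0, "rx": 0, "ry": 0, "rz": 0}
    - {"dx": 0, "dy": 0, "dz": 0, "rx": 0, "ry": 0, "rz": 0}
    - {"dx": 0, "dy": 0, "dz": 0, "rx": 0, "ry": 0, "rz": 0}
    - {"dx": 0, "dy": 0, "dz": 0.01, "rx": 0, "ry": 0, "rz": 0}
    - {"dx": 0.001, "dy": -0.0075, "dz": 0.01, "rx": 0, "ry": 0, "rz": 0}
    - {"dx": 0.001, "dy": -0.0075, "dz": 0.01, "rx": 0, "ry": 0, "rz": 0}
    - {"dx": 0.001, "dy": -0.0075, "dz": 0.003, "rx": 0, "ry": 0, "rz": 0}
    - {"dx": 0.001, "dy": -0.0075, "dz": 0.001, "rx": 0, "ry": 0, "rz": 0}
    - {"dx": 0.001, "dy": -0.0075, "dz": 0.001, "rx": 0, "ry": 0, "rz": 0}
  jaw: -1

```text
time_s: 37.22
ee_pos: [0.4732, -0.3327, 0.0519]
tcp_rot: [0.657, 0.754, -0.0, 0.0]
ft_force: [-0.4, 0.2, 6.4]
gripper_width: 0.031
finger_force: 35.3
```

Emit:
step_arm:
  motion:
    - {"dx": 0, "dy": 0, "dz": 0, "rx": 0, "ry": 0, "rz": 0}
    - {"dx": 0, "dy": 0, "dz": 0, "rx": 0, "ry": 0, "rz": 0}
    - {"dx": 0, "dy": 0, "dz": 0.1, "rx": 0, "ry": 0, "rz": 0}
    - {"dx": 0, "dy": 0, "dz": 0.25, "rx": 0, "ry": 0, "rz": 0}
    - {"dx": 0, "dy": 0, "dz": 0.4, "rx": 0, "ry": 0, "rz": 0}
    - {"dx": 0.03, "dy": 0.05, "dz": 0.55, "rx": 0, "ry": 0, "rz": 0}
    - {"dx": 0.056, "dy": 0.11, "dz": 0.636, "rx": 0, "ry": 0, "rz": 0}
    - {"dx": 0.056, "dy": 0.11, "dz": 0.636, "rx": 0, "ry": 0, "rz": 0}
    - {"dx": 0.056, "dy": 0.11, "dz": 0.636, "rx": 0, "ry": 0, "rz": 0}
    - {"dx": 0.056, "dy": 0.11, "dz": 0.636, "rx": 0, "ry": 0, "rz": 0}
  jaw: 0.4

```text
time_s: 38.48
ee_pos: [0.4892, -0.2997, 0.2409]
tcp_rot: [0.657, 0.754, -0.0, -0.001]
ft_force: [-0.7, 0.3, -0.1]
gripper_width: 0.0599
finger_force: 0.0
```

```bash
python3 cmp.py q11|grep -v timer
```

```text
[ 0.48929631 -0.29974682  0.24107272] [ 0.0008  0.0003 -0.0002] 0.001403224773047237 {'red': array([ 464.7, -267.5]), 'blue': array([ 518.4, -228.3]), 'or': array([ 524.3, -295.6])} {'red': array([ 464.5, -268.5]), 'or': array([ 524.4, -295.9])}
red (0.992, 0.25, 1.875)
orange (0.988, 0.75, 0.875)
railF (0.971, 0.5, 0.625)
railB (0.966, 0.875, 0.5)
amber (0.991, 0.125, 0.625)
```

Emit:
step_arm:
  motion:
    - {"dx": 0.03, "dy": 0.2, "dz": -0.1, "rx": 0, "ry": 0, "rz": 0}
    - {"dx": 0.06, "dy": 0.4, "dz": -0.2, "rx": 0, "ry": 0, "rz": 0}
    - {"dx": 0.09, "dy": 0.6, "dz": -0.2, "rx": 0, "ry": 0, "rz": 0}
    - {"dx": 0.12, "dy": 0.8, "dz": -0.2, "rx": 0, "ry": 0, "rz": 0}
    - {"dx": 0.154, "dy": 0.95, "dz": -0.2, "rx": 0, "ry": 0, "rz": 0}

```text
time_s: 39.15
ee_pos: [0.5357, -0.0128, 0.1816]
tcp_rot: [0.657, 0.754, -0.0, -0.0]
ft_force: [0.2, -0.0, 1.0]
gripper_width: 0.0599
finger_force: 0.0
```

Emit:
step_arm:
  motion:
    - {"dx": 0, "dy": 0.2, "dz": 0, "rx": 0, "ry": 0, "rz": 0}
    - {"dx": 0, "dy": 0.4, "dz": 0, "rx": 0, "ry": 0, "rz": 0}
    - {"dx": 0, "dy": 0.6, "dz": 0, "rx": 0, "ry": 0, "rz": 0}
    - {"dx": 0, "dy": 0.75, "dz": 0, "rx": 0, "ry": 0, "rz": 0}
    - {"dx": 0, "dy": 0.802, "dz": -0.05, "rx": 0, "ry": 0, "rz": 0}
    - {"dx": 0, "dy": 0.802, "dz": -0.2, "rx": 0, "ry": 0, "rz": 0}
    - {"dx": 0, "dy": 0.802, "dz": -0.35, "rx": 0, "ry": 0, "rz": 0}
    - {"dx": 0, "dy": 0.802, "dz": -0.476, "rx": 0, "ry": 0, "rz": 0}
    - {"dx": 0, "dy": 0.802, "dz": -0.476, "rx": 0, "ry": 0, "rz": 0}
    - {"dx": 0, "dy": 0.802, "dz": -0.476, "rx": 0, "ry": 0, "rz": 0}

```text
time_s: 40.4
ee_pos: [0.5367, 0.2255, 0.0402]
tcp_rot: [0.657, 0.754, 0.0, 0.0]
ft_force: [0.9, -1.3, -0.0]
gripper_width: 0.0599
finger_force: 0.0
```

Emit:
step_arm:
  motion:
    - {"dx": 0, "dy": 0, "dz": 0, "rx": 0, "ry": 0, "rz": 0}
    - {"dx": 0, "dy": 0, "dz": 0, "rx": 0, "ry": 0, "rz": 0}
    - {"dx": 0, "dy": 0, "dz": 0, "rx": 0, "ry": 0, "rz": 0}
    - {"dx": 0, "dy": 0, "dz": 0, "rx": 0, "ry": 0, "rz": 0}
    - {"dx": 0, "dy": 0, "dz": 0.15, "rx": 0, "ry": 0, "rz": 0}
    - {"dx": 0, "dy": 0, "dz": 0.3, "rx": 0, "ry": 0, "rz": 0}
    - {"dx": -0.02, "dy": -0.1, "dz": 0.4, "rx": 0, "ry": 0, "rz": 0}
    - {"dx": -0.06, "dy": -0.3, "dz": 0.5, "rx": 0, "ry": 0, "rz": 0}
    - {"dx": -0.1, "dy": -0.5, "dz": 0.5, "rx": 0, "ry": 0, "rz": 0}
    - {"dx": -0.12, "dy": -0.7, "dz": 0.5, "rx": 0, "ry": 0, "rz": 0}
  jaw: -1

```text
time_s: 41.65
ee_pos: [0.4998, 0.0162, 0.1905]
tcp_rot: [0.656, 0.755, 0.001, 0.001]
ft_force: [2.5, -0.1, -0.7]
gripper_width: 0.0217
finger_force: 34.5
```

Emit:
step_arm:
  motion:
    - {"dx": -0.04, "dy": -0.2, "dz": 0, "rx": 0, "ry": 0, "rz": -0.0018}
    - {"dx": -0.08, "dy": -0.4, "dz": 0, "rx": 0, "ry": 0, "rz": -0.0018}
    - {"dx": -0.12, "dy": -0.6, "dz": 0, "rx": 0, "ry": 0, "rz": -0.0018}
    - {"dx": -0.135, "dy": -0.724, "dz": 0, "rx": 0, "ry": 0, "rz": -0.0018}
    - {"dx": -0.135, "dy": -0.724, "dz": -0.1, "rx": 0, "ry": 0, "rz": -0.0018}
    - {"dx": -0.135, "dy": -0.724, "dz": -0.25, "rx": 0, "ry": 0, "rz": -0.0018}
    - {"dx": -0.135, "dy": -0.724, "dz": -0.38, "rx": 0, "ry": 0, "rz": -0.0018}
    - {"dx": -0.135, "dy": -0.724, "dz": -0.46, "rx": 0, "ry": 0, "rz": -0.0018}
    - {"dx": -0.135, "dy": -0.724, "dz": -0.48, "rx": 0, "ry": 0, "rz": -0.0018}
    - {"dx": -0.135, "dy": -0.724, "dz": -0.48, "rx": 0, "ry": 0, "rz": -0.0018}

```text
time_s: 42.9
ee_pos: [0.46, -0.1997, 0.0459]
tcp_rot: [0.661, 0.751, 0.0, 0.0]
ft_force: [-0.4, 0.3, -0.2]
gripper_width: 0.0212
finger_force: 34.5
```

Emit:
step_arm:
  motion:
    - {"dx": 0, "dy": 0, "dz": 0, "rx": 0, "ry": 0, "rz": 0}
    - {"dx": 0, "dy": 0, "dz": -0.01, "rx": 0, "ry": 0, "rz": 0}
    - {"dx": 0, "dy": 0, "dz": -0.018, "rx": 0, "ry": 0, "rz": 0}
    - {"dx": 0, "dy": 0, "dz": -0.02, "rx": 0, "ry": 0, "rz": 0}
    - {"dx": 0, "dy": 0, "dz": -0.02, "rx": 0, "ry": 0, "rz": 0}

```text
time_s: 43.52
ee_pos: [0.4601, -0.1997, 0.0407]
tcp_rot: [0.661, 0.751, 0.0, 0.001]
ft_force: [-3.1, 2.1, 14.2]
gripper_width: 0.0216
finger_force: 36.6
```

Emit:
step_arm:
  motion:
    - {"dx": 0, "dy": 0, "dz": 0, "rx": 0, "ry": 0, "rz": 0}
    - {"dx": 0, "dy": 0, "dz": 0, "rx": 0, "ry": 0, "rz": 0}
    - {"dx": 0, "dy": 0, "dz": 0.1, "rx": 0, "ry": 0, "rz": 0}
    - {"dx": 0, "dy": 0, "dz": 0.25, "rx": 0, "ry": 0, "rz": 0}
    - {"dx": 0, "dy": 0, "dz": 0.4, "rx": 0, "ry": 0, "rz": 0}
    - {"dx": 0.05, "dy": -0.17, "dz": 0.55, "rx": 0, "ry": 0, "rz": 0.0018}
    - {"dx": 0.101, "dy": -0.329, "dz": 0.676, "rx": 0, "ry": 0, "rz": 0.0018}
    - {"dx": 0.101, "dy": -0.329, "dz": 0.676, "rx": 0, "ry": 0, "rz": 0.0018}
    - {"dx": 0.101, "dy": -0.329, "dz": 0.676, "rx": 0, "ry": 0, "rz": 0.0018}
    - {"dx": 0.101, "dy": -0.329, "dz": 0.676, "rx": 0, "ry": 0, "rz": 0.0018}
  jaw: 0.4

```text
time_s: 44.78
ee_pos: [0.4892, -0.2971, 0.241]
tcp_rot: [0.656, 0.754, -0.0, -0.001]
ft_force: [0.0, -0.3, -0.9]
gripper_width: 0.0599
finger_force: 0.0
```

```bash
python3 cmp.py q12; python3 - <<'E'
from h import *
f=lambda n:cv2.resize(pickle.load(open(n,'rb'))['frame'][40:290,240:410],(272,400))
z=cap('scene'); cv2.imwrite('pics/c12.png',np.hstack([f('p2.pkl'),f('q12.pkl'),cv2.resize(z['frame'][190:360,280:386],(250,400))]))
E
```

```text
[ 0.48935635 -0.29701875  0.24117616] [0.0009 0.0024 0.0008] 0.0019772465445626886 {'red': array([ 464.7, -267.5]), 'blue': array([ 518.4, -228.3]), 'or': array([ 524.3, -295.6])} {'red': array([ 464.6, -268.4]), 'or': array([ 524.2, -295.7])}
timer (0.985, 0.875, 3.75)
timerTop (0.984, 0.875, 3.5)
timerBot (0.985, 0.75, 4.0)
red (0.99, -0.125, 5.0)
orange (0.986, 0.125, 3.75)
railF (0.979, 0.25, 3.0)
railB (0.963, 0.375, 3.375)
amber (0.989, -0.25, 3.375)
```

View pics/c12.png

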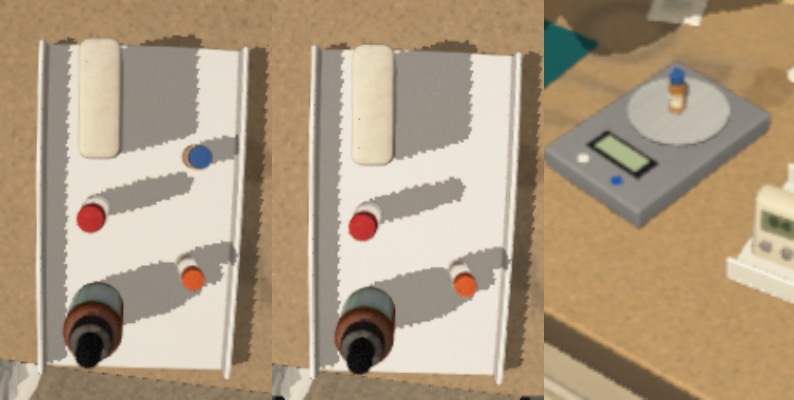

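```bash
python3 -c "
from workcell import ctrl
print(ctrl.close_job())"
```

```text
the job is handed in; nothing more can be done
None
```

The job is done and handed in at about 45 s: the blue-capped vial stands in the middle of the balance pan, the bottle, timer and red tube are back in the tray within about 1 mm of where they started with the timer turned as before, and the orange vial was left untouched.

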